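Set dessert rings on their cake boards

TASK

Get the confectioner's bench ready for filling: stand each of the four steel dessert rings and frames (large round, small round, square, long) upright on the brown card cake board whose printed outline has its shape and size, centred on the outline and turned to match it. Leave the ramekin of strawberries and the small blue bowl where they are.

Things in the scene. Friction and masses are not known exactly. Their poses are not given: they have to be found in the camera images.
- large_ring: large round dessert ring, 66 mm outer diameter, bare stainless steel, open at top and bottom, wall 3 mm, 45 mm high, about 0.1 kg, loose, standing upright on the table; origin at the centre of its underside, z up
- small_ring: small round dessert ring, 42 mm outer diameter, bare stainless steel, open at top and bottom, wall 3 mm, 45 mm high, about 0.1 kg, loose, standing upright on the table; origin at the centre of its underside, z up
- square_frame: square dessert frame, 56 x 56 mm outside, bare stainless steel, open at top and bottom, wall 3 mm, 45 mm high, about 0.1 kg, loose, standing upright on the table; origin at the centre of its underside, z up, x and y square to its sides
- long_frame: long rectangular dessert frame, 96 mm (along its x) x 40 mm (along its y) outside, bare stainless steel, open at top and bottom, wall 3 mm, 45 mm high, about 0.1 kg, loose, standing upright on the table; origin at the centre of its underside, z up
- large_round_board: board for the large ring: round, 90 mm diameter, outline 66 mm; brown card cake board, 4 mm thick, fixed to the table, with a dark outline of that footprint printed 12 mm inside its edge; origin at the centre of its underside (on the table), its top 4 mm above, z up
- small_round_board: board for the small ring: round, 66 mm diameter, outline 42 mm; brown card cake board, 4 mm thick, fixed to the table, with a dark outline of that footprint printed 12 mm inside its edge; origin at the centre of its underside (on the table), its top 4 mm above, z up
- square_board: board for the square frame: 80 x 80 mm, outline 56 x 56 mm, x and y square to its sides; brown card cake board, 4 mm thick, fixed to the table, with a dark outline of that footprint printed 12 mm inside its edge; origin at the centre of its underside (on the table), its top 4 mm above, z up
- long_board: board for the long frame: 120 mm (along its x) x 64 mm (along its y), outline 96 x 40 mm; brown card cake board, 4 mm thick, fixed to the table, with a dark outline of that footprint printed 12 mm inside its edge; origin at the centre of its underside (on the table), its top 4 mm above, z up
- ramekin: bystander: round white ceramic ramekin, 76 mm diameter, 40 mm high, with red strawberries standing to 64 mm; loose; origin at the centre of its underside
- prep_bowl: bystander: small empty blue ceramic bowl, 84 mm diameter at the rim, 35 mm high; loose; origin at the centre of its underside

How it is judged:
At the end, for the whole second after the job is handed in: Each ring or frame stands upright (0.1 rad) and flat on its own board, centre within 10 mm of the board's, at rest; long frame along the long board within 0.2 rad (either way round), square frame parallel to its board within 0.2 rad (any quarter turn) (horizontal distance between large_ring and large_round_board below 0.01 m and z of large_ring in the frame of large_round_board between 0.001 and 0.008 m and angle between each of large_ring, small_ring, square_frame, long_frame's own z axis and vertical below 0.1 rad and linear speed of each of large_ring, small_ring, square_frame, long_frame below 0.02 m/s and angular speed of each of large_ring, small_ring, square_frame, long_frame below 0.1 rad/s and horizontal distance between small_ring and small_round_board below 0.01 m and z of small_ring in the frame of small_round_board between 0.001 and 0.008 m and horizontal distance between square_frame and square_board below 0.01 m and z of square_frame in the frame of square_board between 0.001 and 0.008 m and horizontal distance between long_frame and long_board below 0.01 m and z of long_frame in the frame of long_board between 0.001 and 0.008 m and angle between the x axis of long_frame and the x axis of long_board, either way round below 0.2 rad and (angle between the x axis of square_frame and the x axis of square_board, either way round below 0.2 rad or angle between the x axis of square_frame and the y axis of square_board, either way round below 0.2 rad)); the robot touches nothing.
It fails at once if the ramekin of strawberries is moved more than 25 mm (distance of ramekin from where it was at the start of the episode above 0.025 m).
It fails at once if the small blue bowl is moved more than 25 mm (distance of prep_bowl from where it was at the start of the episode above 0.025 m).
It also fails if it takes over 115 s, if anything falls off the work surface, if the arm or the gripper's body presses on something with over 40 N, if the wrist force passes 120 N, or if a joint passes its speed limit or range.

ROBOT

A 6-joint arm with a two-finger parallel gripper is mounted at the origin on the work surface. World frame = base frame: x ahead of the robot, y to its left, z up, the work surface at z = 0. Lengths are in m, angles in rad, forces in N, time in s.
With the tool pointing down it reaches from about 0.3 to 0.875 m from the base axis. Payload 6.4 kg.
Tool frame: the origin (TCP) lies midway between the tips of the shut fingers; the grasp point (between the pads) lies 19 mm behind it; x points along the fingers, y is the direction in which the jaws open and shut, and the axes are right-handed (so a half turn about x gives the same grasp; the last joint's range is limited). The gripper opens to 85 mm and grips with 20 to 120 N. Pads are 22 mm wide; open, the fingers measure 114 mm over their backs; the gripper's body (76 mm by 85 mm) begins 54 mm behind the grasp point. The pads swing forward as they close: fully open they stand 13 mm farther back than shut.
Start: joints at [1.033, 0.181, 1.607, -0, 1.354, -0.206], TCP at [0.187, 0.544, 0.231] pointing down, gripper open.
Joint ranges: [-2.99, 2.99], [-0.89, 2.07], [0.3, 2.58], [-1.14, 4.28], [0, 2.63], [-3.12, 3.12]. Speed limits (rad/s): [2.57, 2.57, 3.01, 3.14, 3.14, 3.14].

INTERFACE

Orientations are given as a unit quaternion [w, x, y, z].
In Python, from bench import ctrl gives the robot as it stands.
- The arm moves only by the tool servo_tool, never from a script. Its argument "targets" is a list of rows, each a list of 7 numbers: the turn, a rotation vector about the tool's x, y, z in rad, then the shift along the tool's x, y, z in mm, then the opening, from -1 (shut) to 1 (fully open). A call has exactly 8 rows; each row is the pose to reach, as a shift and turn from the pose measured when the call began, along the tool's axes at that moment; what a row does not reach only later rows make up. A row lasts 1/8 s, in which the tool goes at most 62.5 mm and 10.7 degrees, less where a joint would pass 70% of its speed; a pose out of reach is approached as far as the arm can. A call with a gripper value outside its range is refused whole. The fingers move at their own pace and stop on an object; the grip force is fixed at half the most. Time passes only in rows, so rows that repeat a pose let the fingers close, or fill a call up. It gives the time, the measured TCP pose, the force and the opening at its end, in the units of the state.
- ctrl.get_obs(): the state, without advancing time (a new reading comes with each control period).
- ctrl.camera(name): name is "scene" or "top" or "wrist"; returns a dict with "pixels" (420x560x3 uint8, blue, green, red), "intrinsics" (3x3 intrinsics, pixels), "R" (3x3) and "t" (3): a world point X has camera coordinates R X + t; the wrist camera has in their place "tool_from_camera" (4x4, takes a point from camera to tool coordinates, whose origin is the TCP and whose axes are the tool frame's). Camera axes: x right, y down, z forward; pixel columns grow to the right and rows downward; lengths in m; the calibration is good to about 2 mm. A picture is of the moment at which its call begins: read the wrist's pose just before it. There is no depth.
- ctrl.hand_in(): hands the job in, once; it reports no verdict.
The state is a dict: "time_s": time; "q": joint angles; "dq": joint speeds; "joint_efforts": joint torques, N m; "eef_pos": TCP position; "eef_rot": TCP orientation; "wrist_force": force on the tool from outside, world axes, zero at the start; "torque": the same for the moment, N m; "opening": opening from 0.0 (shut) to 1.0 (fully open).
Only numpy, scipy, OpenCV 4.12 (cv2) and the standard library are available. Lean on these libraries where they do the work, as an engineer would, in place of code of your own. Each camera call takes 0.05 s, during which the arm holds its last target.

## Working session

There is one attempt and no reset: what is moved stays moved. The work goes in short steps, Python scripts to look and compute and a tool call to move; the robot and the scene stay as the last step left them, time stands still between calls to the robot, and variables do not carry over. Pictures are saved under pics/ and viewed, and the job is handed in when it is done.

Besides the shell and the picture viewer there is one more tool, called after "Emit:" as name([rows], argument=value, ...), one row to a line, values as JSON. servo_tool: Moves the arm, as the interface text tells. Its arguments: {"type":"object","properties":{"targets":{"type":"array","items":{"type":"array","items":{"type":"number"}}}},"required":["targets"]}

```bash
ls; mkdir -p pics; python3 - <<'E'
from bench import ctrl
import cv2, json
o=ctrl.get_obs(); print(o)
for n in ["top","scene","wrist"]:
    c=ctrl.camera(n); cv2.imwrite(f"pics/{n}0.png",c["pixels"])
    print(n,{k:v for k,v in c.items() if k!="pixels"})
E
```

```text
pics
{'time_s': 0.0, 'q': array([ 1.03271397e+00,  1.81546582e-01,  1.60798813e+00,  1.87573509e-05,
        1.35381974e+00, -2.06292690e-01]), 'dq': array([-0.00152189,  0.00100139, -0.00043997,  0.00024711,  0.00179782,
        0.00186013]), 'joint_efforts': array([-1.40610660e-03, -4.44876337e+01, -3.51336730e+01, -7.48492330e-04,
        9.13632161e-03, -8.46007083e-06]), 'eef_pos': array([0.18698488, 0.54316826, 0.23039065]), 'eef_rot': array([ 0.69716584,  0.11619152,  0.69763094, -0.1173473 ]), 'wrist_force': array([-0.23332678,  0.64392989,  0.12076225]), 'torque': array([-0.0003232 ,  0.03016642,  0.00984529]), 'opening': 1.0001590521462966}
top {'intrinsics': array([[384.96444839,   0.        , 280.83772996],
       [  0.        , 384.96444839, 206.85180907],
       [  0.        ,   0.        ,   1.        ]]), 'R': array([[ 0.01269888, -0.99986239,  0.01067432],
       [-0.99059254, -0.01403436, -0.13612295],
       [ 0.13625402, -0.00884529, -0.99063444]]), 't': array([-6.06841011e-04,  5.45915332e-01,  8.61723595e-01])}
scene {'intrinsics': array([[475.69050957,   0.    
[... 166 characters left out ...]
.01281272],
       [ 0.42796043,  0.50400364, -0.7502201 ],
       [-0.47072452, -0.5843054 , -0.66106401]]), 't': array([ 0.40020947, -0.19506825,  1.4152848 ])}
wrist {'intrinsics': array([[340.27700313,   0.        , 275.54840123],
       [  0.        , 340.27700313, 207.19116181],
       [  0.        ,   0.        ,   1.        ]]), 'tool_from_camera': array([[ 2.55843791e-04, -2.69547856e-01,  9.62986961e-01,
        -1.41944539e-01],
       [ 9.99999949e-01,  2.54649280e-04, -1.94398905e-04,
         3.63972831e-04],
       [-1.92824128e-04,  9.62986962e-01,  2.69547908e-01,
        -6.83463962e-02],
       [ 0.00000000e+00,  0.00000000e+00,  0.00000000e+00,
         1.00000000e+00]])}
```

View pics/top0.png

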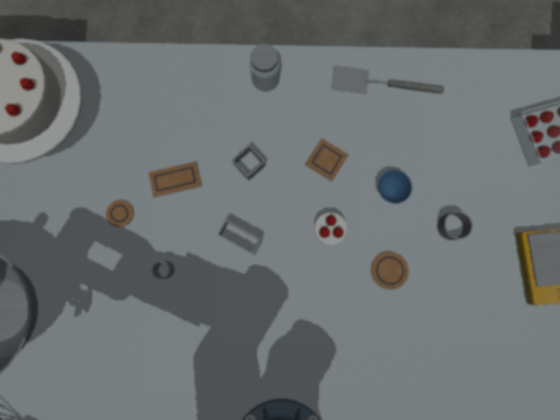

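View pics/scene0.png

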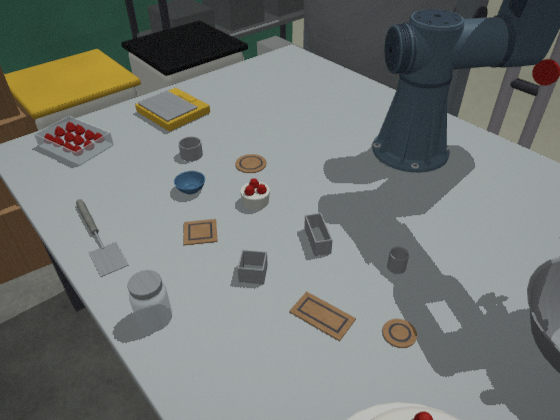

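View pics/wrist0.png

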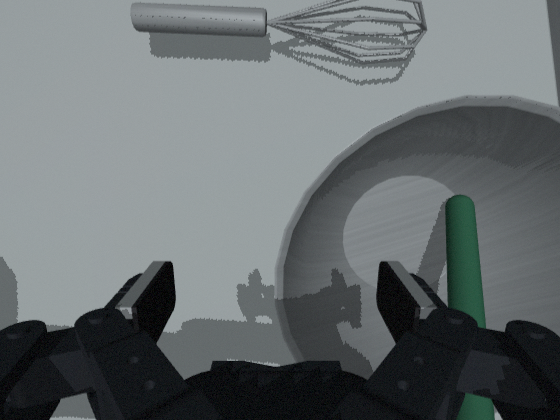

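The top view shows the whole bench:
- Boards: long (175,180), small round (120,213), square (327,160), large round (390,270).
- Rings and frames: square (249,161), long (241,233), small (163,269), large (454,224).
- Bystanders: ramekin (331,228), blue bowl (394,186).

Next I'll enlarge it and measure.

```bash
cat > h.py <<'E'
import numpy as np, cv2
from bench import ctrl
from scipy.spatial.transform import Rotation as Rn
def ray(c,uv,o=None):
    """camera centre and world direction(s)"""
    uv=np.atleast_2d(np.asarray(uv,float)); K=c["intrinsics"]
    d=np.c_[uv,np.ones(len(uv))]@np.linalg.inv(K).T
    if "R" in c: R=c["R"]; C=-R.T@c["t"]; return C,d@R
    T=np.array(c["tool_from_camera"]); q=o["eef_rot"]; Rt=Rn.from_quat([q[1],q[2],q[3],q[0]]).as_matrix()
    return o["eef_pos"]+Rt@T[:3,3], d@(Rt@T[:3,:3]).T
def plane(c,uv,z,o=None):
    C,d=ray(c,uv,o); return C+d*((z-C[2])/d[:,2])[:,None]
def proj(c,X):
    X=np.atleast_2d(X); Y=X@c["R"].T+c["t"]; p=Y@c["intrinsics"].T; return p[:,:2]/p[:,2:]
E
python3 - <<'E'
from h import *
im=cv2.imread("pics/top0.png")
c=ctrl.camera("top")
hsv=cv2.cvtColor(im,cv2.COLOR_BGR2HSV)
m=cv2.inRange(hsv,(5,90,40),(20,255,255))
m=cv2.morphologyEx(m,cv2.MORPH_CLOSE,np.ones((7,7)))
cs,_=cv2.findContours(m,cv2.RETR_EXTERNAL,cv2.CHAIN_APPROX_NONE)
for k in cs:
    if cv2.contourArea(k)<200 or k[:,0,0].max()>500: continue
    P=plane(c,k[:,0],0.004)[:,:2]
    r=cv2.minAreaRect((P*1000).astype(np.float32)); print("board",np.round(r,1) if 0 else r, cv2.contourArea(k))
for n,mm in (("blue",cv2.inRange(hsv,(95,120,30),(120,255,255))),):
    cs,_=cv2.findContours(mm,cv2.RETR_EXTERNAL,cv2.CHAIN_APPROX_NONE)
    for k in cs:
        if cv2.contourArea(k)>200: print(n,cv2.minEnclosingCircle((plane(c,k[:,0],.035)[:,:2]*1000).astype(np.float32)))
print("ramekin",plane(c,[[331,228]],.04))
crop=im[140:290,90:480]; 
cv2.imwrite("pics/topA.png",cv2.resize(im[130:290,90:290],None,fx=4,fy=3.75,interpolation=cv2.INTER_CUBIC))
def cr(x,y,w=44): return cv2.resize(im[y-w//2:y+w//2,x-w//2:x+w//2],(390,290*1) if 0 else (300,300),interpolation=cv2.INTER_CUBIC)
cv2.imwrite("pics/topR.png",np.vstack([np.hstack([cr(249,161),cr(241,233,60)]),np.hstack([cr(163,269),cr(454,224)])]))
E
```

```text
board ((402.2705383300781, -253.11483764648438), (83.72686767578125, 81.85746002197266), 44.84303283691406) 947.5
board ((529.5904541015625, 395.05279541015625), (57.878143310546875, 59.77867126464844), 47.597537994384766) 469.5
board ((616.0406494140625, 266.13134765625), (58.73838806152344, 114.51545715332031), 14.303494453430176) 1039.0
board ((670.7050170898438, -104.17801666259766), (73.85176086425781, 74.75640869140625), 58.06161880493164) 833.5
blue ((600.15234375, -260.88983154296875), 36.86103057861328)
ramekin [[ 0.49775471 -0.10996054  0.04      ]]
```

View pics/topR.png

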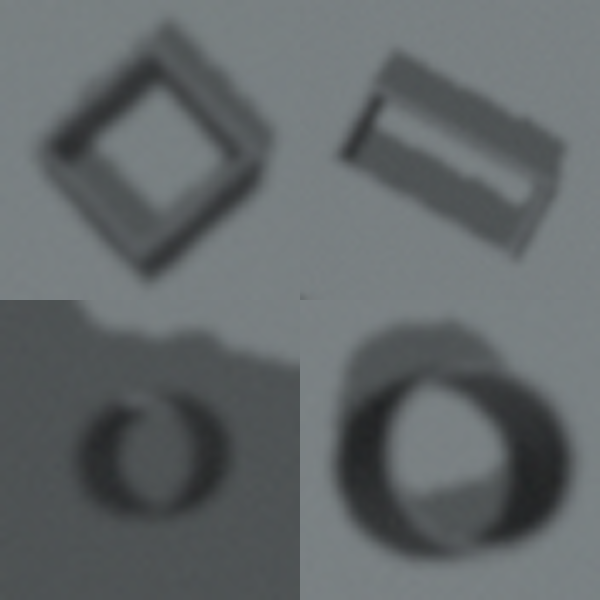

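```bash
cat >> h.py <<'E'
def tool():
    o=ctrl.get_obs(); q=o["eef_rot"]; Rt=Rn.from_quat([q[1],q[2],q[3],q[0]]).as_matrix()
    return o,Rt
def go(x,y,z,psi,sym=180):
    """needed tool-frame turn/shift for TCP at mm x,y,z, tool y at angle psi deg (mod sym)"""
    o,Rt=tool(); cur=np.degrees(np.arctan2(Rt[1,1],Rt[0,1]))
    d=(psi-cur+sym/2)%sym-sym/2; p=np.radians(cur+d)
    ty=np.array([np.cos(p),np.sin(p),0]); tx=np.array([0,0,-1.]); G=np.c_[tx,ty,np.cross(tx,ty)]
    rv=Rn.from_matrix(Rt.T@G).as_rotvec(); s=Rt.T@(np.array([x,y,z])-o["eef_pos"]*1000)
    print("cur yaw %.1f turn %.1f  q1 %.2f q6 %.2f"%(cur,d,o["q"][0],o["q"][5]),"rows",np.round(rv,3),np.round(s,1)," t",o["time_s"])
def snap(name):
    o=ctrl.get_obs(); c=ctrl.camera("wrist"); cv2.imwrite(f"pics/{name}.png",c["pixels"]); return o,c
E
python3 - <<'E'
from h import *
c=ctrl.camera("top")
f=lambda x,y,a,b,w:[x-w/2+a*w/300,y-w/2+b*w/300]
for n,p in dict(square=f(249,161,155,148,44),long=f(241,233,153,155,60),small=f(163,269,153,156,44),large=f(454,224,154,160,44)).items():
    print(n,p,plane(c,[p],.0225)*1000)
o,R=tool(); print(R)
go(440,280,170,0,1e-9)
E
```

```text
square [249.73333333333335, 160.70666666666668] [[659.18847195  83.03811411  22.5       ]]
long [241.6, 234.0] [[482.24404459  97.93960435  22.5       ]]
small [163.44, 269.88] [[396.81782262 276.44490915  22.5       ]]
large [454.58666666666664, 225.46666666666667] [[ 509.21841126 -405.75934989   22.5       ]]
[[-4.50331110e-04  3.25675570e-01  9.45481475e-01]
 [-7.47698919e-04  9.45481197e-01 -3.25675831e-01]
 [-9.99999619e-01 -8.53597436e-04 -1.82272325e-04]]
cur yaw 71.0 turn 0.0  q1 1.03 q6 -0.21 rows [-0.    -0.     0.001] [  60.9 -166.7  324.9]  t 0.25
```

Emit:
servo_tool([
  [0,0,0,60,-184,285,0.3],
  [0,0,0,60,-184,285,0.3],
  [0,0,0,60,-184,285,0.3],
  [0,0,0,60,-184,285,0.3],
  [0,0,0,60,-184,285,0.3],
  [0,0,0,60,-184,285,0.3],
  [0,0,0,60,-184,285,0.3],
  [0,0,0,60,-184,285,0.3],
])

```text
time_s: 1.25
eef_pos: [0.3963, 0.277, 0.171]
eef_rot: [0.697, 0.117, 0.698, -0.117]
wrist_force: [0.0, 0.8, 1.1]
opening: 0.652
```

```bash
python3 - <<'E'
from h import *
o,c=snap("w1"); print(o["eef_pos"],o["opening"],o["wrist_force"])
E
```

```text
[0.39634171 0.27696861 0.1710179 ] 0.6515124274935317 [0.04559423 0.80295531 1.09997641]
```

View pics/w1.png

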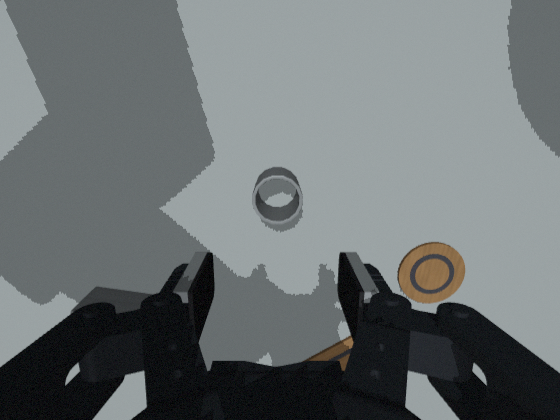

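The wrist view shows the small ring: its rim runs from u 253 to 303 and v 177 to 223, centred near (278,200). The gripper axis passes very close to it.

```bash
python3 - <<'E'
from h import *
im=cv2.imread("pics/w1.png"); cv2.imwrite("pics/w1c.png",cv2.resize(im[150:250,225:335],None,fx=5,fy=5,interpolation=cv2.INTER_CUBIC))
o=ctrl.get_obs(); c=ctrl.camera("wrist")
P=plane(c,[[278,200],[253,200],[303,200],[278,177],[278,224]],.045,o)*1000; print(P.round(1))
m=cv2.inRange(cv2.cvtColor(im,cv2.COLOR_BGR2HSV),(5,60,40),(25,255,255)); m[300:]=0
m=cv2.morphologyEx(m,cv2.MORPH_CLOSE,np.ones((9,9)))
for k in cv2.findContours(m,0,cv2.CHAIN_APPROX_NONE)[0]:
    if cv2.contourArea(k)>1000: print(cv2.minAreaRect((plane(c,k[:,0],.004,o)[:,:2]*1000).astype(np.float32)), k[:,0].min(0),k[:,0].max(0))
E
```

```text
[[397.4 279.3  45. ]
 [390.8 260.   45. ]
 [404.  298.5  45. ]
 [379.5 285.4  45. ]
 [416.8 272.6  45. ]]
((526.1287841796875, 396.6688537597656), (66.49769592285156, 62.123504638671875), 71.07461547851562) [398 242] [464 299]
```

View pics/w1c.png

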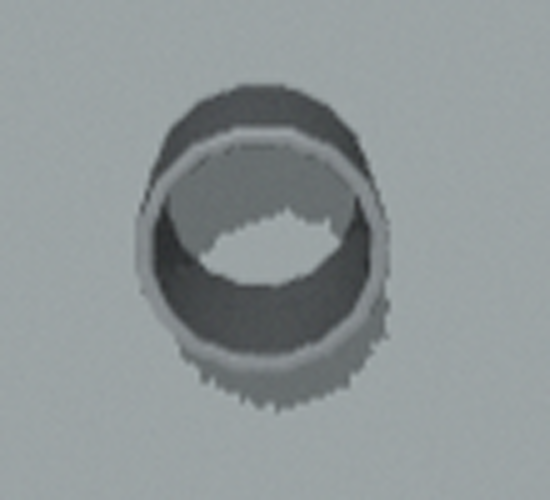

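Emit:
servo_tool([
  [0,0,0,50,2,0,0.3],
  [0,0,0,90,2,0,0.3],
  [0,0,0,120,2,0,0.3],
  [0,0,0,145,2,0,0.3],
  [0,0,0,163,2,0,0.3],
  [0,0,0,163,2,0,0.3],
  [0,0,0,163,2,0,-0.5],
  [0,0,0,163,2,0,-0.5],
])

```text
time_s: 2.35
eef_pos: [0.3974, 0.2799, 0.0092]
eef_rot: [0.698, 0.116, 0.697, -0.116]
wrist_force: [0.2, -0.1, -1.1]
opening: 0.476
```

Emit:
servo_tool([
  [0,0,0,0,0,0,-0.5],
  [0,0,0,0,0,0,-0.5],
  [0,0,0,0,0,0,-0.5],
  [0,0,0,-30,0,0,-0.5],
  [0,0,0,-60,0,0,-0.5],
  [0,0,0,-90,0,0,-0.5],
  [0,0,0,-110,0,0,-0.5],
  [0,0,0,-110,0,0,-0.5],
])

```text
time_s: 3.35
eef_pos: [0.3984, 0.2803, 0.1207]
eef_rot: [0.699, 0.117, 0.696, -0.115]
wrist_force: [-0.2, -0.2, -0.7]
opening: 0.471
```

```bash
python3 - <<'E'
from h import *
o,c=snap("w2"); print(o["eef_pos"],o["opening"],o["wrist_force"])
go(529,396,119,71)
E
```

```text
[0.39843198 0.28034694 0.12070811] 0.47143099407445194 [-0.15221093 -0.20057344 -0.73949201]
cur yaw 71.1 turn -0.1  q1 0.37 q6 -0.87 rows [ 0.002  0.002 -0.002] [  0.9 152.4  86.8]  t 3.4
```

View pics/w2.png

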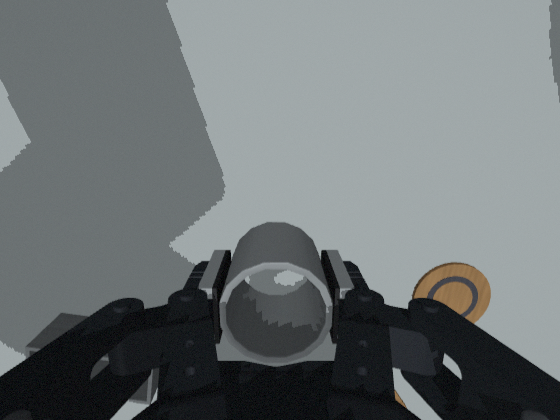

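The ring is gripped level between the pads, with its rim centre at about (275,312). Now I'll move over the small board.

Emit:
servo_tool([
  [0,0,0,0,40,23,-0.5],
  [0,0,0,0,80,46,-0.5],
  [0,0,0,0,120,68,-0.5],
  [0,0,0,0,152,87,-0.5],
  [0,0,0,0,152,87,-0.5],
  [0,0,0,0,152,87,-0.5],
  [0,0,0,0,152,87,-0.5],
  [0,0,0,0,152,87,-0.5],
])

```text
time_s: 4.4
eef_pos: [0.5285, 0.3952, 0.12]
eef_rot: [0.698, 0.117, 0.697, -0.116]
wrist_force: [-0.2, -0.3, -0.6]
opening: 0.472
```

```bash
python3 - <<'E'
from h import *
o,c=snap("w3"); print(o["eef_pos"],o["opening"],o["wrist_force"])
go(529,396,14,71)
cv2.imwrite("pics/scene3.png",ctrl.camera("scene")["pixels"])
E
```

```text
[0.52854672 0.39515209 0.11998316] 0.4715502862451721 [-0.18854833 -0.33717418 -0.63859511]
cur yaw 71.1 turn -0.1  q1 0.46 q6 -0.78 rows [ 0.002  0.003 -0.002] [106.2   0.6  -0.3]  t 4.45
```

View pics/w3.png

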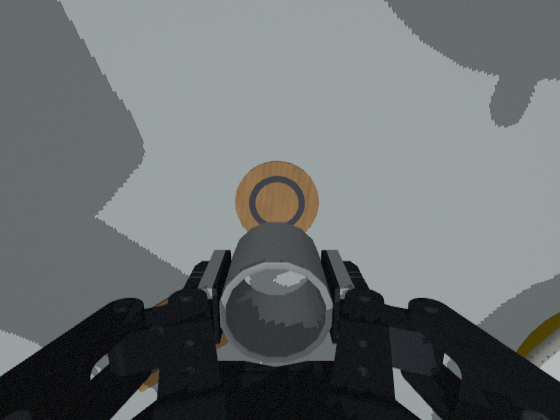

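The small board is centred near (277,202), straight ahead along the approach. I'll check that with numbers.

```bash
python3 - <<'E'
from h import *
o=ctrl.get_obs(); c=ctrl.camera("wrist")
P=plane(c,[[277,202],[235,202],[319,202],[277,161]],.004,o)*1000; print(P.round(1))
R=Rn.from_quat(np.roll(o["eef_rot"],-1)).as_matrix()
print("ring rim now", plane(c,[[275.5,312]],o["eef_pos"][2]+.0365,o)*1000, "tcp",o["eef_pos"])
E
```

```text
[[529.4 396.9   4. ]
 [518.7 365.8   4. ]
 [540.1 428.1   4. ]
 [498.9 407.3   4. ]]
ring rim now [[528.38604808 395.80289245 156.73804079]] tcp [0.52887488 0.39536091 0.12023804]
```

Emit:
servo_tool([
  [0,0,0,30,1,0,-0.5],
  [0,0,0,60,1,0,-0.5],
  [0,0,0,85,1,0,-0.5],
  [0,0,0,100,1,0,-0.5],
  [0,0,0,106,1,0,-0.5],
  [0,0,0,107,1,0,-0.5],
  [0,0,0,107,1,0,-0.5],
  [0,0,0,107,1,0,-0.5],
])

```text
time_s: 5.55
eef_pos: [0.5302, 0.3968, 0.0143]
eef_rot: [0.699, 0.117, 0.696, -0.115]
wrist_force: [-0.9, 0.8, -1.1]
opening: 0.471
```

Emit:
servo_tool([
  [0,0,0,0,0,0,0.4],
  [0,0,0,0,0,0,0.4],
  [0,0,0,0,0,0,0.4],
  [0,0,0,0,0,0,0.4],
  [0,0,0,-30,0,0,0.4],
  [0,0,0,-75,0,0,0.4],
  [0,0,0,-120,0,0,0.4],
  [0,0,0,-150,0,0,0.4],
])

```text
time_s: 6.55
eef_pos: [0.5303, 0.397, 0.167]
eef_rot: [0.7, 0.118, 0.695, -0.115]
wrist_force: [0.6, 0.6, 0.5]
opening: 0.696
```

```bash
python3 - <<'E'
from h import *
o,c=snap("w4"); print(o["eef_pos"],o["opening"],o["wrist_force"])
go(482,98,170,-29)
E
```

```text
[0.53030148 0.39696735 0.16704961] 0.6963757414315497 [0.63223237 0.62640494 0.48128136]
cur yaw 71.1 turn 79.9  q1 0.46 q6 -0.78 rows [-1.394e+00  1.500e-02 -1.000e-03] [  -1.  -300.    49.8]  t 6.6
```

View pics/w4.png

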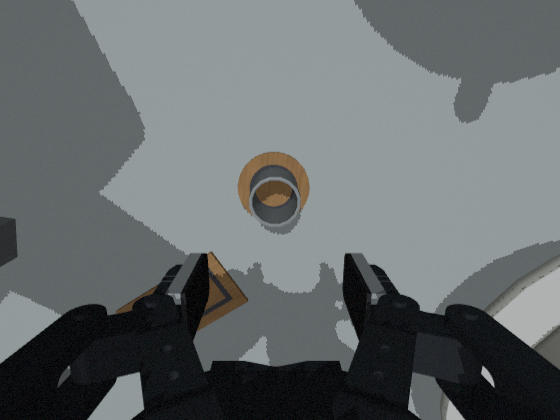

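The small ring is standing inside its outline, with its rim at (274,202). Next is the long frame. I'll turn the other way to stay clear of the limit on joint 6.

Emit:
servo_tool([
  [0.18,0,0,0,-40,6,0.3],
  [0.36,0,0,0,-80,12,0.3],
  [0.54,0,0,0,-120,20,0.3],
  [0.72,0,0,0,-160,27,0.3],
  [0.9,0,0,0,-200,33,0.3],
  [1.08,0,0,0,-240,40,0.3],
  [1.26,0,0,0,-280,46,0.3],
  [1.44,0,0,0,-300,50,0.3],
])

```text
time_s: 7.6
eef_pos: [0.4817, 0.0963, 0.1688]
eef_rot: [0.447, 0.553, 0.445, -0.544]
wrist_force: [0.5, 0.7, 0.4]
opening: 0.651
```

```bash
python3 - <<'E'
from h import *
go(482,98,170,-29)
E
```

```text
cur yaw -11.8 turn -17.2  q1 -0.05 q6 0.16 rows [ 0.3   -0.009 -0.009] [-1.2 -0.  -1.8]  t 7.6
```

Emit:
servo_tool([
  [0.15,0,0,0,0,-1,0.3],
  [0.3,-0.009,-0.009,0,0,-2,0.3],
  [0.3,-0.009,-0.009,0,0,-2,0.3],
  [0.3,-0.009,-0.009,0,0,-2,0.3],
  [0.3,-0.009,-0.009,0,0,-2,0.3],
  [0.3,-0.009,-0.009,0,0,-2,0.3],
  [0.3,-0.009,-0.009,0,0,-2,0.3],
  [0.3,-0.009,-0.009,0,0,-2,0.3],
])

```text
time_s: 8.6
eef_pos: [0.4821, 0.0982, 0.1688]
eef_rot: [0.359, 0.609, 0.359, -0.609]
wrist_force: [-0.1, -0.0, -0.3]
opening: 0.649
```

```bash
python3 - <<'E'
from h import *
o,c=snap("w5"); print(o["eef_pos"],o["opening"],o["wrist_force"])
im=c["pixels"];cv2.imwrite("pics/w5c.png",cv2.resize(im[120:270,180:380],None,fx=4,fy=4,interpolation=cv2.INTER_CUBIC))
E
```

```text
[0.48207877 0.09820983 0.16876338] 0.6486849290338584 [-0.14342872 -0.03916253 -0.28557787]
```

View pics/w5.png

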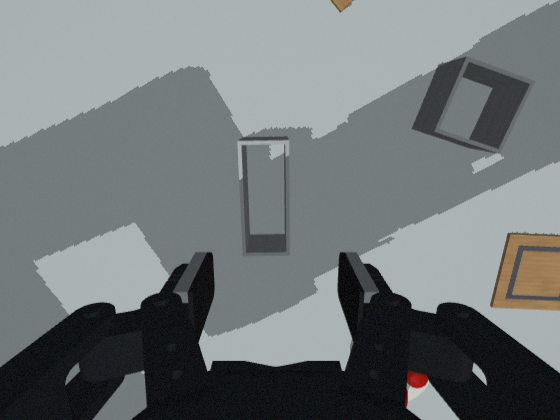

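View pics/w5c.png

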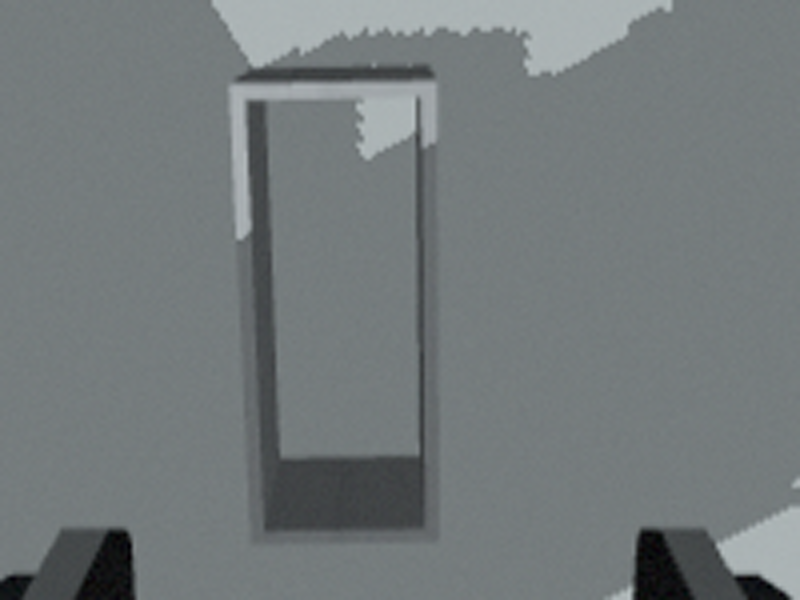

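The long frame's rim corners are near (237.5,141), (289,140), (290,256) and (243,256). The square frame's rim is also visible, at (466,58), (533,82), (501,152) and (436,129).

```bash
cat >> h.py <<'E'
def rect(c,uv,z,o):
    P=plane(c,uv,z,o)[:,:2]*1000; e=np.diff(np.r_[P,P[:1]],axis=0)
    print("centre",P.mean(0).round(1),"sides",np.linalg.norm(e,axis=1).round(1),"angles",np.degrees(np.arctan2(e[:,1],e[:,0])).round(1)%180)
E
python3 - <<'E'
from h import *
o=ctrl.get_obs(); c=ctrl.camera("wrist")
q=np.array([[230,85],[437,80],[440,543],[252,545]])/4+[180,120]
rect(c,q,.045,o)
rect(c,[(466,58),(533,82),(501,152),(436,129)],.045,o)
E
```

```text
centre [474.3 101.8] sides [39.8 96.3 39.7 95.8] angles [152.4  62.  151.7  62.1]
centre [653.7  86.2] sides [54.2 53.1 55.4 52.3] angles [133.5  45.3 132.7  44. ]
```

```bash
python3 - <<'E'
from h import *
go(474.3,101.8,8,-27.9)
E
```

```text
cur yaw -29.0 turn 1.1  q1 -0.04 q6 0.47 rows [-0.019 -0.    -0.   ] [160.8  -8.6   0.7]  t 8.7
```

Emit:
servo_tool([
  [-0.02,0,0,40,-8.5,0.5,0.3],
  [-0.02,0,0,80,-8.5,0.5,0.3],
  [-0.02,0,0,110,-8.5,0.5,0.3],
  [-0.02,0,0,140,-8.5,0.5,0.3],
  [-0.02,0,0,161,-8.5,0.5,0.3],
  [-0.02,0,0,161,-8.5,0.5,0.3],
  [-0.02,0,0,161,-8.5,0.5,0.3],
  [-0.02,0,0,161,-8.5,0.5,-0.5],
])

```text
time_s: 9.7
eef_pos: [0.4756, 0.1019, 0.0091]
eef_rot: [0.365, 0.606, 0.364, -0.605]
wrist_force: [-7.1, -0.2, 21.1]
opening: 0.464
```

Emit:
servo_tool([
  [0,0,0,0,0,0,-0.5],
  [0,0,0,0,0,0,-0.5],
  [0,0,0,0,0,0,-0.5],
  [0,0,0,0,0,0,-0.5],
  [0,0,0,-30,0,0,-0.5],
  [0,0,0,-60,0,0,-0.5],
  [0,0,0,-90,0,0,-0.5],
  [0,0,0,-110,0,0,-0.5],
])

```text
time_s: 10.7
eef_pos: [0.4757, 0.1019, 0.1204]
eef_rot: [0.366, 0.607, 0.364, -0.604]
wrist_force: [0.3, -0.3, -0.7]
opening: 0.461
```

```bash
python3 - <<'E'
from h import *
o,c=snap("w6"); print(o["eef_pos"],o["opening"],o["wrist_force"])
go(616,266,120,14.3)
E
```

```text
[0.47569308 0.10190758 0.12043553] 0.46075736301795006 [ 0.30580405 -0.26303226 -0.73155636]
cur yaw -27.8 turn 42.1  q1 -0.03 q6 0.45 rows [-0.736 -0.001 -0.008] [   3.6   46.1 -209.9]  t 10.75
```

View pics/w6.png

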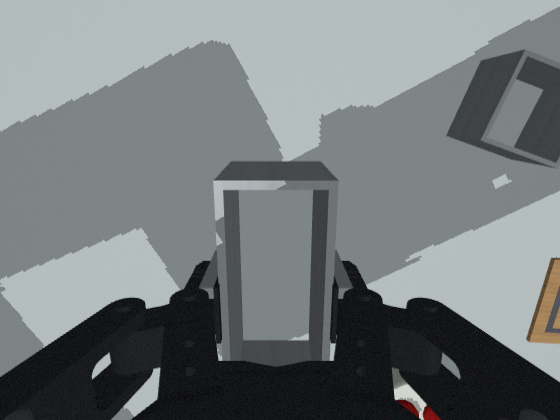

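The frame is gripped squarely and level, with its far rim edge from (215,181) to (337,181). Now I'll move over the long board.

Emit:
servo_tool([
  [-0.15,0,0,0,9,-40,-0.5],
  [-0.3,0,0,0,18,-80,-0.5],
  [-0.45,0,0,0,27,-120,-0.5],
  [-0.6,0,0,0,36,-165,-0.5],
  [-0.736,0,-0.008,2,46,-210,-0.5],
  [-0.736,0,-0.008,2,46,-210,-0.5],
  [-0.736,0,-0.008,2,46,-210,-0.5],
  [-0.736,0,-0.008,2,46,-210,-0.5],
])

```text
time_s: 11.75
eef_pos: [0.6153, 0.2653, 0.1213]
eef_rot: [0.558, 0.434, 0.559, -0.434]
wrist_force: [0.7, -1.1, -0.3]
opening: 0.459
```

```bash
python3 - <<'E'
from h import *
o,c=snap("w7"); print(o["eef_pos"],o["opening"],o["wrist_force"])
go(616,266,13.5,14.3)
oo,R=tool()
z=o["eef_pos"][2]+.036
P=plane(c,[[215,181],[337,181]],z,o); print("far rim in tool mm",((P-o["eef_pos"])@R*1000).round(1))
E
```

```text
[0.61526423 0.26533691 0.12130332] 0.45901717906356554 [ 0.68598139 -1.13485731 -0.26252836]
cur yaw 14.3 turn 0.0  q1 0.23 q6 -0.02 rows [-0.001 -0.001  0.   ] [108.1   0.7  -0.4]  t 11.8
far rim in tool mm [[-36.  -18.9 -47.6]
 [-36.   19.7 -47.6]]
```

View pics/w7.png

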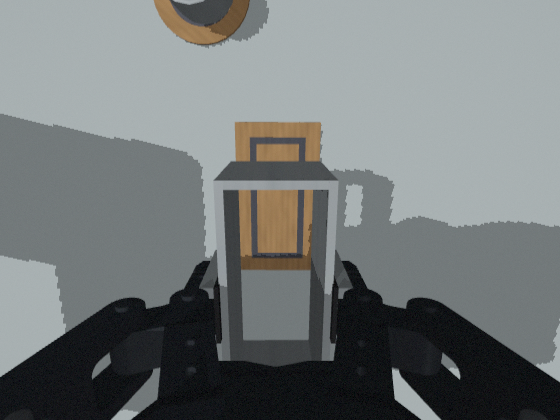

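The board's far edge runs from (235,122) to (321,122). The outline is at u 250–305, v 137–258.

```bash
python3 - <<'E'
from h import *
o,R=tool(); c=ctrl.camera("wrist")
P=plane(c,[[235.5,122],[321,122],[278,270],[250,137],[305,137],[278,258]],.004,o); print(((P-o["eef_pos"])@R*1000).round(1)); print((P*1000).round(1)[:, :2])
E
```

```text
[[117.7 -29.6 -61.4]
 [117.7  33.8 -61.4]
 [117.6   2.2  58.6]
 [117.7 -19.  -50.5]
 [117.7  22.2 -50.5]
 [117.6   2.2  47.7]]
[[571.6 317.6]
 [633.  333.2]
 [631.9 209.2]
 [584.5 309.7]
 [624.4 319.8]
 [629.2 219.7]]
```

Emit:
servo_tool([
  [0,0,0,30,1.3,-1.4,-0.5],
  [0,0,0,60,1.3,-1.4,-0.5],
  [0,0,0,85,1.3,-1.4,-0.5],
  [0,0,0,100,1.3,-1.4,-0.5],
  [0,0,0,107,1.3,-1.4,-0.5],
  [0,0,0,108,1.3,-1.4,-0.5],
  [0,0,0,108,1.3,-1.4,-0.5],
  [0,0,0,108,1.3,-1.4,-0.5],
])

```text
time_s: 12.85
eef_pos: [0.6172, 0.2674, 0.0149]
eef_rot: [0.558, 0.435, 0.558, -0.433]
wrist_force: [0.6, 0.0, -1.2]
opening: 0.46
```

Emit:
servo_tool([
  [0,0,0,0,0,0,0.4],
  [0,0,0,0,0,0,0.4],
  [0,0,0,0,0,0,0.4],
  [0,0,0,0,0,0,0.4],
  [0,0,0,-30,0,0,0.4],
  [0,0,0,-75,0,0,0.4],
  [0,0,0,-120,0,0,0.6],
  [0,0,0,-150,0,0,0.6],
])

```text
time_s: 13.85
eef_pos: [0.6179, 0.2674, 0.1677]
eef_rot: [0.559, 0.435, 0.557, -0.433]
wrist_force: [-0.1, 0.4, -0.4]
opening: 0.802
```

```bash
python3 - <<'E'
from h import *
o,c=snap("w8"); print(o["eef_pos"],o["opening"],o["wrist_force"])
go(653.7,86.2,170,45); go(653.7,86.2,170,-45)
E
```

```text
[0.61785302 0.26744439 0.16770624] 0.8016620145029619 [-0.10588029  0.43122858 -0.39812255]
cur yaw 14.3 turn 30.7  q1 0.23 q6 -0.02 rows [-0.536  0.002 -0.01 ] [  1.8 -12.  184.5]  t 13.9
cur yaw 14.3 turn -59.3  q1 0.23 q6 -0.02 rows [ 1.034 -0.006 -0.009] [  1.8 -12.  184.5]  t 13.9
```

View pics/w8.png

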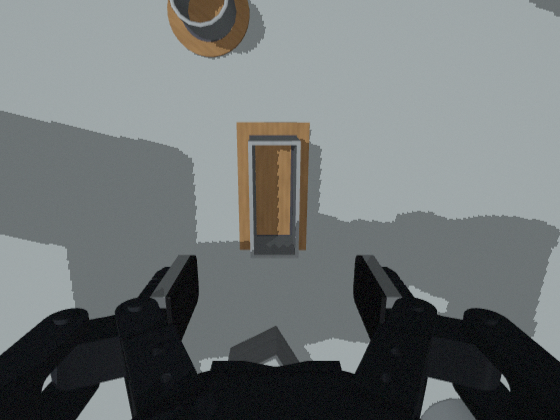

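The long frame sits on its outline, with its rim corners at (248,141), (300,141), (298,257) and (250,257). Now the square frame.

Emit:
servo_tool([
  [-0.15,0,0,0,-3,45,0.6],
  [-0.3,0,0,0,-6,90,0.6],
  [-0.45,0,0,0,-9,135,0.6],
  [-0.53,0,-0.01,0,-12,185,0.6],
  [-0.53,0,-0.01,0,-12,185,0.6],
  [-0.53,0,-0.01,0,-12,185,0.6],
  [-0.53,0,-0.01,0,-12,185,0.6],
  [-0.53,0,-0.01,0,-12,185,0.6],
])

```text
time_s: 14.9
eef_pos: [0.6535, 0.087, 0.1718]
eef_rot: [0.653, 0.272, 0.652, -0.273]
wrist_force: [0.1, -0.1, -0.4]
opening: 0.801
```

```bash
python3 - <<'E'
from h import *
o,c=snap("w9"); print(o["eef_pos"],o["opening"],o["wrist_force"])
im=c["pixels"];cv2.imwrite("pics/w9c.png",cv2.resize(im[120:270,180:380],None,fx=4,fy=4,interpolation=cv2.INTER_CUBIC))
E
```

```text
[0.6535259  0.08701817 0.17179684] 0.8009504478597054 [ 0.07971471 -0.14010935 -0.43080054]
```

View pics/w9c.png

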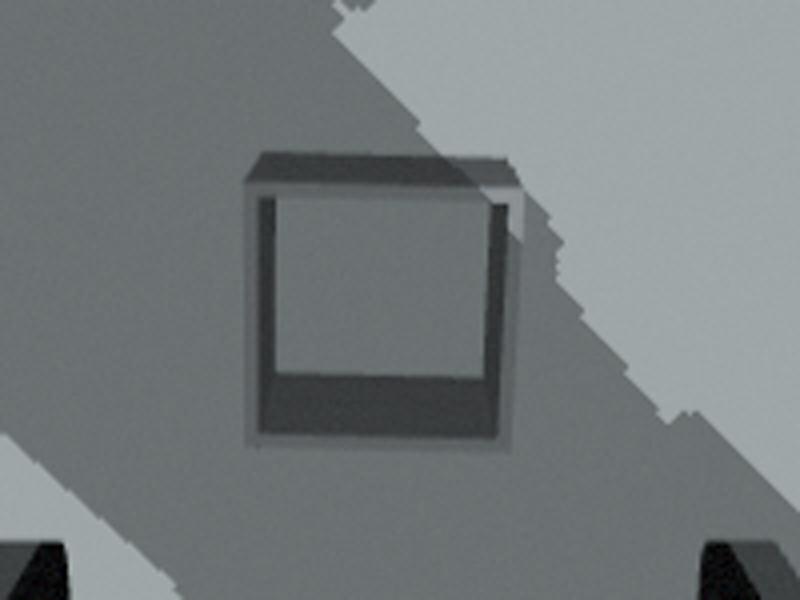

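View pics/w9.png

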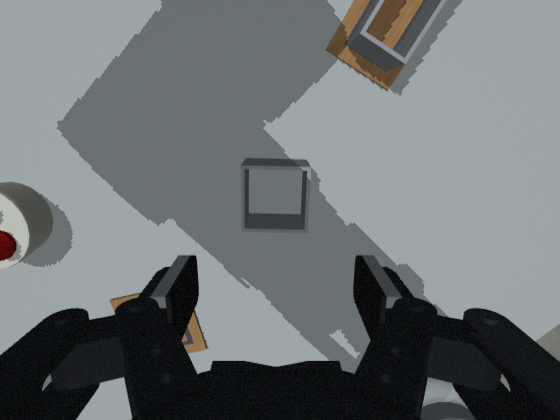

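The square's rim corners in the enlarged view are (245,182), (523,186), (511,452) and (247,448).

```bash
python3 - <<'E'
from h import *
o=ctrl.get_obs(); c=ctrl.camera("wrist")
q=np.array([[245,182],[523,186],[511,452],[247,448]])/4+[180,120]
rect(c,q,.045,o)
P=plane(c,q,.045,o)[:,:2].mean(0)*1000
go(*P,8,44.2)
E
```

```text
centre [654.3  86.1] sides [55.1 56.  55.3 55.9] angles [ 43.9 133.8  43.8 133.6]
cur yaw 44.7 turn -0.5  q1 -0.05 q6 -0.83 rows [0.009 0.002 0.   ] [163.9   0.2   0.5]  t 15.0
```

Emit:
servo_tool([
  [0.015,0,0,40,0,0.5,0.6],
  [0.015,0,0,80,0,0.5,0.6],
  [0.015,0,0,110,0,0.5,0.6],
  [0.015,0,0,140,0,0.5,0.6],
  [0.015,0,0,162,0,0.5,0.6],
  [0.015,0,0,164,0,0.5,0.6],
  [0.015,0,0,164,0,0.5,0.6],
  [0.015,0,0,164,0,0.5,-0.2],
])

```text
time_s: 16.0
eef_pos: [0.6557, 0.086, 0.0099]
eef_rot: [0.652, 0.277, 0.649, -0.277]
wrist_force: [1.3, 0.1, -1.1]
opening: 0.646
```

Emit:
servo_tool([
  [0,0,0,0,0,0,-0.2],
  [0,0,0,0,0,0,-0.2],
  [0,0,0,0,0,0,-0.2],
  [0,0,0,0,0,0,-0.2],
  [0,0,0,-30,0,0,-0.2],
  [0,0,0,-60,0,0,-0.2],
  [0,0,0,-90,0,0,-0.2],
  [0,0,0,-110,0,0,-0.2],
])

```text
time_s: 17.0
eef_pos: [0.6557, 0.0862, 0.1215]
eef_rot: [0.653, 0.277, 0.648, -0.277]
wrist_force: [0.2, -0.8, -1.7]
opening: 0.645
```

```bash
python3 - <<'E'
from h import *
o,c=snap("w10"); print(o["eef_pos"],o["opening"],o["wrist_force"])
go(671,-104,120,58)
E
```

```text
[0.65574693 0.08616548 0.12154793] 0.6449162850804547 [ 0.19524109 -0.76601977 -1.68249263]
cur yaw 43.9 turn 14.1  q1 -0.05 q6 -0.81 rows [-0.247  0.009 -0.004] [   4.8 -121.8  146.7]  t 17.05
```

View pics/w10.png

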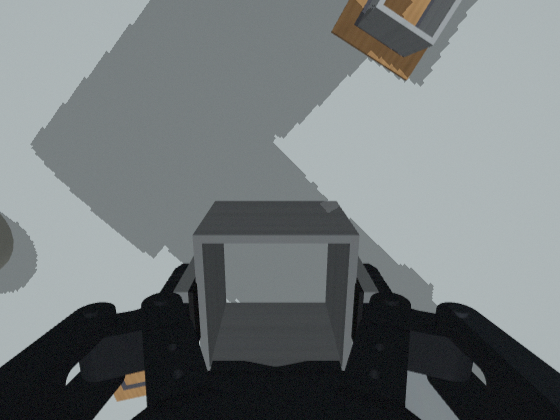

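It's gripped level, with the far rim edge at v≈236. Moving to the square board.

Emit:
servo_tool([
  [-0.05,0,0,0,-30,36,-0.2],
  [-0.1,0,0,0,-60,72,-0.2],
  [-0.15,0,0,0,-90,108,-0.2],
  [-0.247,0.009,-0.004,2,-122,147,-0.2],
  [-0.247,0.009,-0.004,2,-122,147,-0.2],
  [-0.247,0.009,-0.004,2,-122,147,-0.2],
  [-0.247,0.009,-0.004,2,-122,147,-0.2],
  [-0.247,0.009,-0.004,2,-122,147,-0.2],
])

```text
time_s: 18.05
eef_pos: [0.671, -0.103, 0.1227]
eef_rot: [0.68, 0.194, 0.68, -0.194]
wrist_force: [0.3, 0.2, -2.1]
opening: 0.648
```

```bash
python3 - <<'E'
from h import *
o,c=snap("w11"); print(o["eef_pos"],o["opening"],o["wrist_force"])
oo,R=tool()
P=plane(c,[[195,236],[358,236]],o["eef_pos"][2]+.035,o); print("far rim in tool mm",((P-o["eef_pos"])@R*1000).round(1))
go(671,-104,13.5,58)
im=c["pixels"];cv2.imwrite("pics/w11c.png",cv2.resize(im[120:270,180:380],None,fx=4,fy=4,interpolation=cv2.INTER_CUBIC))
E
```

```text
[ 0.67095856 -0.10296413  0.12269813] 0.6477628003622857 [ 0.27445777  0.2248644  -2.09104431]
far rim in tool mm [[-35.  -26.6 -28.5]
 [-35.   27.9 -28.5]]
cur yaw 58.1 turn -0.1  q1 -0.33 q6 -1.34 rows [ 0.002 -0.    -0.   ] [109.3  -0.8   0.5]  t 18.1
```

View pics/w11c.png

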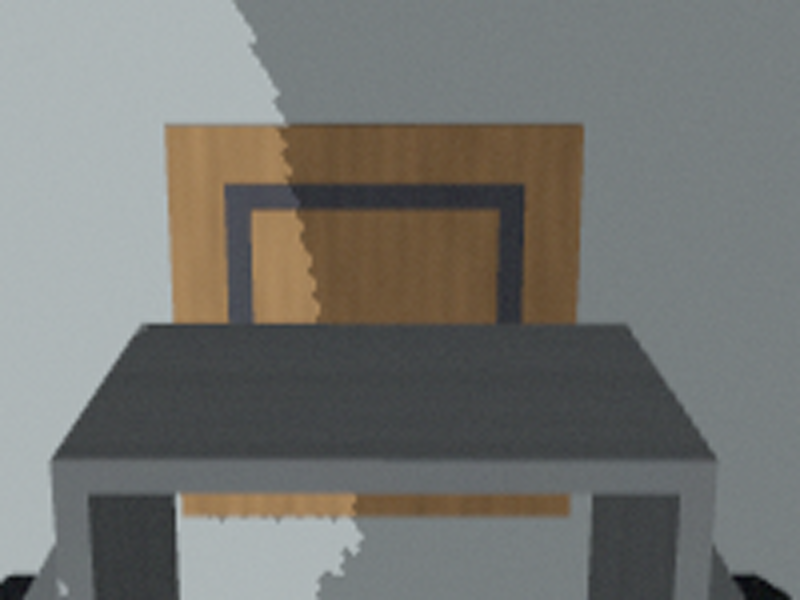

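The board is parallel to the frame: its far edge runs from (165,124) to (584,124) in the crop, and its near edge is at 515, between (182,515) and (571,515).

```bash
python3 - <<'E'
from h import *
o,R=tool(); c=ctrl.camera("wrist")
q=np.array([[165,124],[584,124],[571,515],[182,515]])/4+[180,120]
rect(c,q,.004,o)
P=plane(c,q,.004,o).mean(0); print(((P-o["eef_pos"])@R*1000).round(1))
E
```

```text
centre [ 670.6 -104. ] sides [79.7 79.9 80.1 79.9] angles [ 58.1 148.5  58.1 148.2]
[118.8  -1.    0.2]
```

Emit:
servo_tool([
  [0,0,0,30,-1.5,0.6,-0.2],
  [0,0,0,60,-1.5,0.6,-0.2],
  [0,0,0,85,-1.5,0.6,-0.2],
  [0,0,0,100,-1.5,0.6,-0.2],
  [0,0,0,108,-1.5,0.6,-0.2],
  [0,0,0,109,-1.5,0.6,-0.2],
  [0,0,0,109,-1.5,0.6,-0.2],
  [0,0,0,109,-1.5,0.6,-0.2],
])

```text
time_s: 19.15
eef_pos: [0.6713, -0.1051, 0.0147]
eef_rot: [0.68, 0.195, 0.679, -0.194]
wrist_force: [0.2, 0.2, -1.9]
opening: 0.646
```

Emit:
servo_tool([
  [0,0,0,0,0,0,0.7],
  [0,0,0,0,0,0,0.7],
  [0,0,0,0,0,0,0.7],
  [0,0,0,0,0,0,0.7],
  [0,0,0,-30,0,0,0.7],
  [0,0,0,-75,0,0,0.7],
  [0,0,0,-120,0,0,0.7],
  [0,0,0,-150,0,0,0.7],
])

```text
time_s: 20.15
eef_pos: [0.672, -0.1053, 0.1675]
eef_rot: [0.681, 0.194, 0.678, -0.194]
wrist_force: [-0.1, -0.5, 0.2]
opening: 0.85
```

```bash
python3 - <<'E'
from h import *
o,c=snap("w12"); print(o["eef_pos"],o["opening"],o["wrist_force"])
go(509,-406,170,58);go(509,-406,170,30);
E
```

```text
[ 0.67196716 -0.10534358  0.1675389 ] 0.8495090425651808 [-0.11900385 -0.49620333  0.16720384]
cur yaw 58.1 turn -0.1  q1 -0.33 q6 -1.34 rows [ 0.002  0.01  -0.003] [   1.2 -341.9   18.6]  t 20.2
cur yaw 58.1 turn -28.1  q1 -0.33 q6 -1.34 rows [ 0.49   0.009 -0.005] [   1.2 -341.9   18.6]  t 20.2
```

View pics/w12.png

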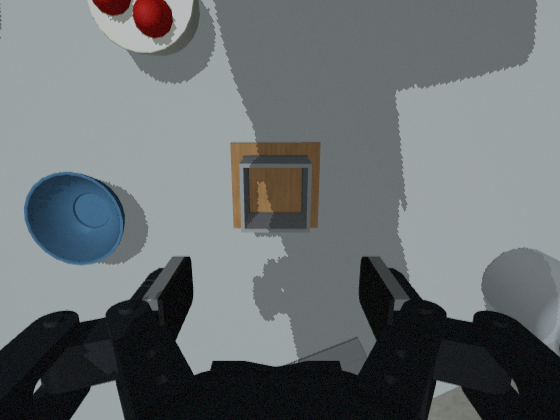

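The square frame is centred and parallel on its board, with its rim at u 241–311. Now the large ring.

Emit:
servo_tool([
  [0.1,0,0,0,-50,3,1],
  [0.2,0,0,0,-100,6,1],
  [0.3,0,0,0,-150,9,1],
  [0.4,0,0,0,-200,12,1],
  [0.49,0,0,0,-250,14,1],
  [0.49,0.009,-0.005,0,-300,16,1],
  [0.49,0.009,-0.005,0,-342,18,1],
  [0.49,0.009,-0.005,0,-342,18,1],
])

```text
time_s: 21.2
eef_pos: [0.5065, -0.4085, 0.1708]
eef_rot: [0.612, 0.355, 0.612, -0.355]
wrist_force: [0.6, -0.9, -0.0]
opening: 1.002
```

```bash
python3 - <<'E'
from h import *
o,c=snap("w13"); print(o["eef_pos"],o["opening"],o["wrist_force"],o["dq"].round(2))
im=c["pixels"];cv2.imwrite("pics/w13c.png",cv2.resize(im[120:270,180:380],None,fx=4,fy=4,interpolation=cv2.INTER_CUBIC))
E
```

```text
[ 0.50654572 -0.40854794  0.17078083] 1.0018639407761287 [ 0.61612811 -0.9018269  -0.02782872] [ 0.06 -0.01  0.01  0.03  0.01  0.03]
```

View pics/w13c.png

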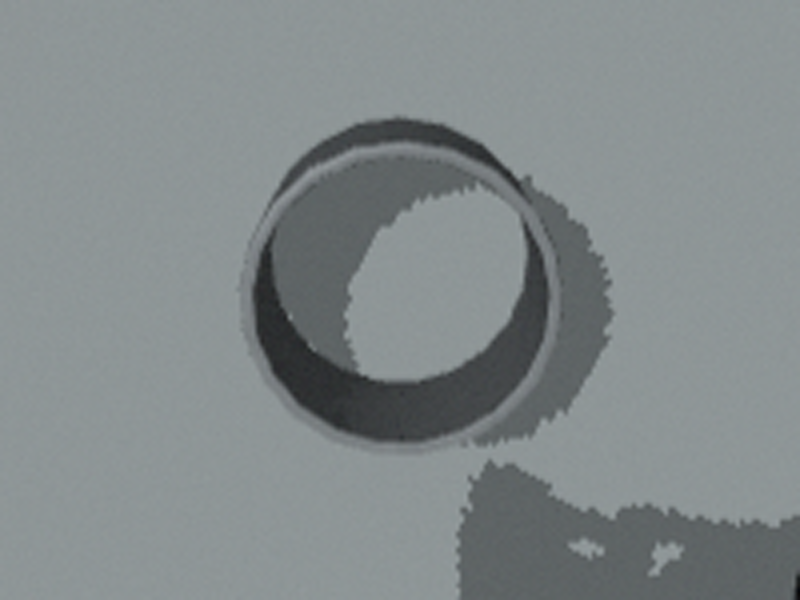

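The large ring's rim in the crop runs from x 240 to 560 and y 141 to 455, centred near (400,298).

```bash
python3 - <<'E'
from h import *
o,R=tool(); c=ctrl.camera("wrist")
q=np.array([[400,298],[240,298],[560,298],[400,141],[400,455]])/4+[180,120]
P=plane(c,q,.045,o)*1000; print(o["eef_pos"],P.round(1)[:,:2],((P-o["eef_pos"]*1000)@R).round(1)[:,1:])
go(*P[0,:2],8,30)
E
```

```text
[ 0.50751297 -0.40676039  0.17071833] [[ 508.6 -401.1]
 [ 480.6 -417.2]
 [ 536.6 -385. ]
 [ 492.8 -373.8]
 [ 525.5 -430.3]] [[  3.8  -4.2]
 [-28.6  -4.2]
 [ 36.1  -4.3]
 [  3.7 -35.8]
 [  3.9  29.4]]
cur yaw 30.0 turn 0.0  q1 -0.86 q6 -1.38 rows [-0.001 -0.001 -0.   ] [162.8   2.6  -3.5]  t 21.3
```

Emit:
servo_tool([
  [0,0,0,40,1,-2.5,1],
  [0,0,0,80,1,-2.5,1],
  [0,0,0,110,1,-2.5,1],
  [0,0,0,138,1,-2.5,1],
  [0,0,0,158,1,-2.5,1],
  [0,0,0,163,1,-2.5,1],
  [0,0,0,163,1,-2.5,1],
  [0,0,0,163,1,-2.5,0],
])

```text
time_s: 22.3
eef_pos: [0.5085, -0.4035, 0.0092]
eef_rot: [0.613, 0.354, 0.612, -0.354]
wrist_force: [0.5, -0.4, 0.5]
opening: 0.816
```

Emit:
servo_tool([
  [0,0,0,0,0,0,0],
  [0,0,0,0,0,0,0],
  [0,0,0,0,0,0,0],
  [0,0,0,0,0,0,0],
  [0,0,0,-30,0,0,0],
  [0,0,0,-60,0,0,0],
  [0,0,0,-90,0,0,0],
  [0,0,0,-110,0,0,0],
])

```text
time_s: 23.3
eef_pos: [0.5085, -0.4036, 0.1202]
eef_rot: [0.613, 0.354, 0.612, -0.354]
wrist_force: [0.7, -1.0, -0.6]
opening: 0.763
```

```bash
python3 - <<'E'
from h import *
o,c=snap("w14"); print(o["eef_pos"],o["opening"],o["wrist_force"])
go(402,-253,122,30)
E
```

```text
[ 0.50849074 -0.40356374  0.12021523] 0.7625060703619775 [ 0.68748369 -0.95491084 -0.60457362]
cur yaw 30.0 turn 0.0  q1 -0.85 q6 -1.38 rows [-0.001  0.005 -0.001] [-1.00e-01 -1.74e+01 -1.85e+02]  t 23.35
```

View pics/w14.png

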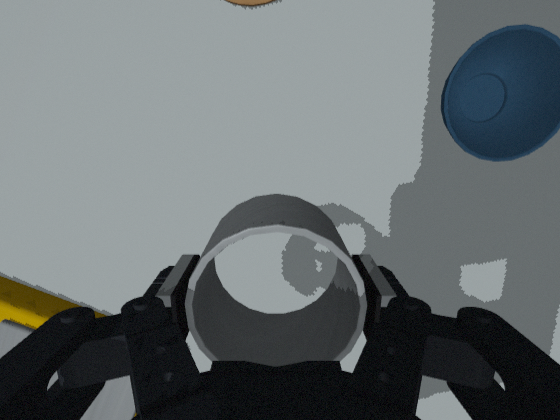

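The large ring is held level, with its rim at u 187–367 and its far edge at v 226. Moving to the large board.

Emit:
servo_tool([
  [0,0,0,0,-4,-45,0],
  [0,0,0,0,-8,-90,0],
  [0,0,0,0,-12,-135,0],
  [0,0.005,0,0,-17,-185,0],
  [0,0.005,0,0,-17,-185,0],
  [0,0.005,0,0,-17,-185,0],
  [0,0.005,0,0,-17,-185,0],
  [0,0.005,0,0,-17,-185,0],
])

```text
time_s: 24.35
eef_pos: [0.4028, -0.2536, 0.1219]
eef_rot: [0.613, 0.354, 0.612, -0.354]
wrist_force: [0.7, 1.1, -0.5]
opening: 0.766
```

```bash
python3 - <<'E'
from h import *
o,c=snap("w15"); print(o["eef_pos"],o["opening"],o["wrist_force"])
oo,R=tool()
P=plane(c,[[187,300],[367,300],[277,226]],o["eef_pos"][2]+.036,o); print("rim in tool mm",((P-o["eef_pos"])@R*1000).round(1))
go(402,-253,13.5,30)
im=c["pixels"];cv2.imwrite("pics/w15c.png",cv2.resize(im[120:270,180:380],None,fx=4,fy=4,interpolation=cv2.INTER_CUBIC))
E
```

```text
[ 0.40279219 -0.25359904  0.12190669] 0.7655108103163614 [ 0.69131894  1.08030682 -0.5472603 ]
rim in tool mm [[-36.  -30.7  -5.2]
 [-36.   32.3  -5.2]
 [-36.    0.8 -32.5]]
cur yaw 29.9 turn 0.1  q1 -0.81 q6 -1.34 rows [-0.001  0.    -0.001] [108.3  -0.5  -0.7]  t 24.4
```

View pics/w15c.png

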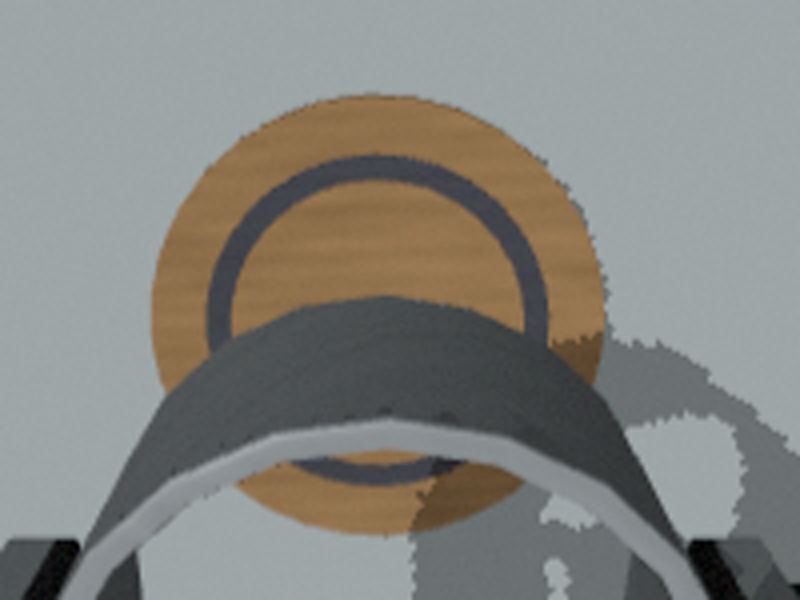

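The board in the crop runs from x 151 to 605 and from y 95 to 535.

```bash
python3 - <<'E'
from h import *
o,R=tool(); c=ctrl.camera("wrist")
q=np.array([[151,312],[605,312],[378,95],[378,535]])/4+[180,120]
P=plane(c,q,.004,o); print(o["eef_pos"],((P-o["eef_pos"])@R*1000).round(1))
E
```

```text
[ 0.40263854 -0.25343104  0.1218355 ] [[117.8 -45.3  -3.3]
 [117.9  44.   -3.3]
 [117.8  -0.6 -45.4]
 [117.8  -0.7  44.1]]
```

Emit:
servo_tool([
  [0,0,0,30,-1.3,-1.1,0],
  [0,0,0,60,-1.3,-1.1,0],
  [0,0,0,85,-1.3,-1.1,0],
  [0,0,0,100,-1.3,-1.1,0],
  [0,0,0,107,-1.3,-1.1,0],
  [0,0,0,108.5,-1.3,-1.1,0],
  [0,0,0,108.5,-1.3,-1.1,0],
  [0,0,0,108.5,-1.3,-1.1,0],
])

```text
time_s: 25.45
eef_pos: [0.4016, -0.2535, 0.0139]
eef_rot: [0.613, 0.354, 0.611, -0.354]
wrist_force: [0.8, -0.7, 2.0]
opening: 0.766
```

Emit:
servo_tool([
  [0,0,0,0,0,0,1],
  [0,0,0,0,0,0,1],
  [0,0,0,0,0,0,1],
  [0,0,0,0,0,0,1],
  [0,0,0,-30,0,0,1],
  [0,0,0,-75,0,0,1],
  [0,0,0,-120,0,0,1],
  [0,0,0,-150,0,0,1],
])

```text
time_s: 26.45
eef_pos: [0.4017, -0.2539, 0.1662]
eef_rot: [0.614, 0.354, 0.61, -0.354]
wrist_force: [0.7, -1.1, -0.5]
opening: 0.997
```

```bash
python3 - <<'E'
from h import *
o,c=snap("w16"); print(o["eef_pos"],o["opening"],o["wrist_force"])
im=ctrl.camera("top")["pixels"]
cv2.imwrite("pics/top16.png",cv2.resize(im[120:300,90:430],None,fx=2.3,fy=2.3,interpolation=cv2.INTER_CUBIC))
cv2.imwrite("pics/scene16.png",ctrl.camera("scene")["pixels"])
E
```

```text
[ 0.40173449 -0.25387714  0.16621936] 0.9971288388584609 [ 0.65254673 -1.08021946 -0.46266317]
```

View pics/w16.png

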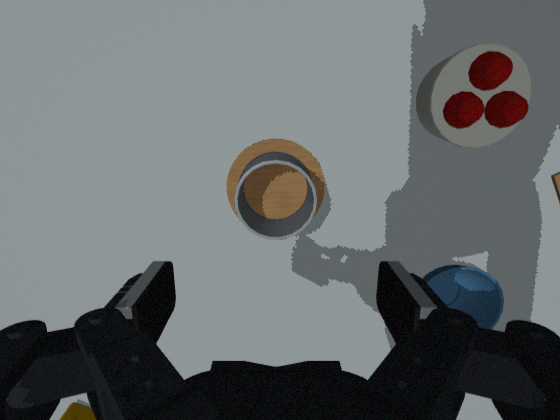

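View pics/top16.png

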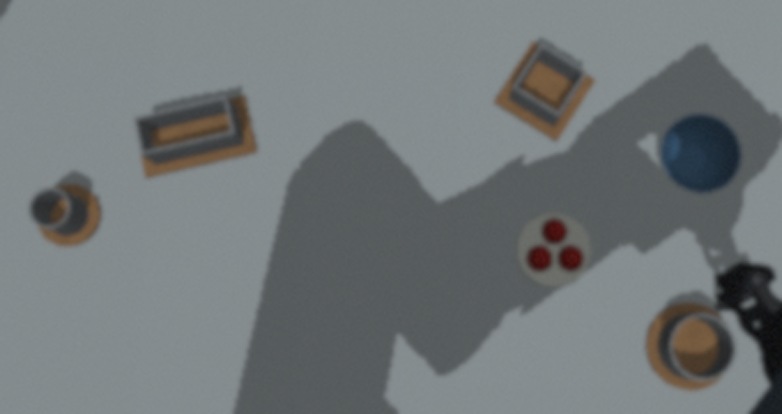

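View pics/scene16.png

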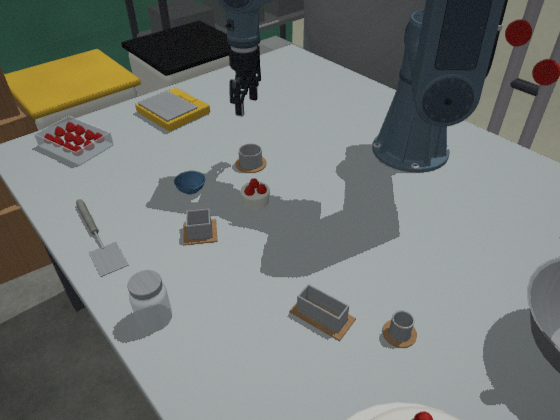

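All four stand on their boards. I'll check the numbers from the after-release wrist pictures.

```bash
python3 - <<'E'
from h import *
c=ctrl.camera("wrist"); o=dict(ctrl.get_obs())
def at(p,q): return dict(eef_pos=np.array(p),eef_rot=np.array(q))
o4=at([.5303,.397,.16705],[.7,.118,.695,-.115]);o8=at([.61785,.26744,.1677],[.559,.435,.557,-.433]);o12=at([.67197,-.10534,.16754],[.681,.194,.678,-.194]);o16=at([.40173,-.25388,.16622],[.614,.354,.610,-.354])
for n,oo,uv in (("small",o4,[[249,202],[300,202],[274.5,178],[274.5,227]]),("large",o16,[[235,200],[316,200],[276,160],[276,240]])):
    print(n,(plane(c,uv,.049,oo)*1000).round(1)[:,:2].tolist())
rect(c,[(248,140),(300.5,140),(299,258),(250,258)],.049,o8)
rect(c,[(239.5,161),(312,162),(310,232),(241.5,232)],.049,o12)
# boards
rect(c,[(236,122),(310,122),(307,249),(239,249)],.004,o8)
for oo,uv in ((o4,[[238,187],[310,187],[274,152]]),(o16,[[226,187],[325,187],[275,139]])): print((plane(c,uv,.004,oo)*1000).round(1)[:,:2].tolist())
# scene triangulation: rim centre of small ring
s=ctrl.camera("scene"); t=ctrl.camera("top")
for X in ([.529,.396,.049],[.529,.396,.004],[.402,-.253,.049],[.402,-.253,.004]): print(proj(s,X).round(1),((proj(t,X)-[90,120])*2.3).round(1))
E
```

```text
small [[524.4, 377.7], [537.6, 415.8], [512.8, 403.0], [550.8, 389.9]]
large [[373.9, -268.4], [429.1, -236.7], [386.1, -225.1], [418.6, -281.5]]
centre [617.6 267.3] sides [39.6 96.4 40.7 96.4] angles [ 14.2 104.7  14.2 104. ]
centre [ 669.8 -103.4] sides [55.5 56.9 55.6 57.7] angles [ 57.3 148.2  58.1 148.1]
centre [616.3 267.5] sides [ 64.5 119.1  65.7 119. ] angles [ 14.3 104.4  14.2 103.9]
[[518.2, 365.9], [539.7, 428.2], [498.8, 407.4]]
[[362.2, -274.6], [440.6, -229.6], [379.5, -215.0]]
[[403.8 318.1]] [[ 48.  209.5]]
[[400.  332.1]] [[ 66.4 214.9]]
[[250.2 149.4]] [[701.4 346.9]]
[[251.  162.5]] [[688.2 345.6]]
```

```bash
python3 -c "
from bench import ctrl
print(ctrl.hand_in())"
```

```text
the job is handed in; nothing more can be done
None
```

All four rings and frames are standing upright on their own boards, and I handed the job in at about 27 s of the 115 s allowed. I picked them up one at a time, moving the small ring first, then the long frame, the square frame and the large ring.

- **Position and turn:** wrist pictures taken after each release put every centre within about 2 mm of its board's (limit 10 mm). The long and square frames are within about 1° of theirs.
- **Final views:** the top and scene pictures show all four upright. I didn't measure the tilt, but none looked tipped. The arm finished about 150 mm above the last ring, touching nothing.
- **Ramekin and bowl:** I never went near either at table height, and they look unmoved in the last pictures. I did not measure their positions again.
- **Not clean:** the wrist force read 21 N as the gripper closed on the long frame, well under the 120 N limit. I didn't find the cause. It was gone by the end of the next move, and the frame came up level. Each ring or frame was released about 1 mm above its board or just touching it.
- **Disagreement:** the top and wrist cameras differed by 1–3 mm on the board centres. I used mainly the wrist view for the final placing.

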